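Line up the castle nut of a tube mixer for its locking pin

TASK

Two tube mixers stand on the worktop; on one the locking pin is already through the castle nut, so leave that one alone. On the mixer without a pin the nut is only hand-tight: tighten it further, clockwise seen from above, just until the first slot of the nut lines up with the groove across the spindle end, so that a pin could be laid in, and let go of it.

Things in the scene. Friction and masses are not known exactly. Their poses are not given: they have to be found in the camera images.
- spindle_nut (a joint): Castle nut of the mixer without a pin; rad, grows clockwise seen from above (tightening). At 0 its slots line up with the spindle groove (again every 60 degrees). Starts at -0.75 to -0.35, so 0 is the first slot met in tightening. Turns in place, neither rising nor sinking, against steady friction of about 0.25 N m, no spring; stays where left.
- nut_grip (a point): On that nut's axis, 83 mm above the worktop: good TCP height. Steel hexagon 56 mm across flats, from 63 to 99.5 mm above the worktop; a slot 12 mm wide, 17 mm deep in the top of each flat. Turns with the nut: its x axis is normal to one pair of flats and along their slots; others at 60 and 120 degrees. Spindle end, 30 mm across, reaches 103 mm.
- open_mixer: The mixer without a pin, fixed: white housing 126x126x46 mm, on it an aluminium rotor disc 120 mm across, top 60 mm above the worktop (washer under the nut 63 mm), steel spindle and the nut. Origin under its centre on the worktop, on the nut's axis; z up; x along the 8 mm groove across the spindle end, -x towards the panel with the dial.
- pinned_mixer: The other mixer, same make and size, also fixed, told apart by the 4 mm steel pin with a ring at one end that lies across its spindle, in the groove and two slots of its nut. Origin and axes as for the first. Not to be touched. Behind both mixers monitor screens stand at x = 0.64 m and beyond, up to 0.4 m high: swing the hand across close in, not in a wide arc.

How it is judged:
By the outcome, as a careful person would: the job done as asked, in the order asked, and still so for the second after the job is handed in, with the robot touching nothing.
It also fails if it takes over 32 s, if anything falls off the work surface, if the arm or the gripper's body presses on something with over 40 N, if the wrist force passes 120 N, or if a joint passes its speed limit or range.

ROBOT

A 7-joint arm with a two-finger parallel gripper is mounted at the origin on a cart in front of the work surface, level with it; the furniture and walls round the work are solid. World frame = base frame: x ahead of the robot, y to its left, z up, the work surface at z = 0. Lengths are in m, angles in rad, forces in N, time in s.
With the tool pointing down it reaches from about 0.4 to 0.85 m from the base axis. Payload 4.4 kg.
Tool frame: the origin (TCP) lies between the finger pads, 19 mm behind the fingertips; this is the grasp point; z points along the fingers, y is the line along which they close (so a half turn about z gives the same grasp; the last joint's range is limited). The gripper opens to 94 mm and grips with 3 to 60 N. Pads are 16 mm wide; open, the fingers measure 119 mm over their backs; the gripper's body (75 mm by 177 mm) begins 78 mm behind the grasp point.
Start: joints at [1.198, 0.628, 0.038, 1.517, -0.027, 0.996, -0.02], TCP at [0.196, -0.62, 0.224] pointing down, gripper open.
Joint ranges: [-3.06, 3.06], [-0.37, 2.12], [-1.25, 1.32], [0.18, 2.47], [-1.1, 4.24], [0.23, 1.98], [-2.94, 2.94]. Speed limits (rad/s): [2.57, 2.57, 3.14, 3.14, 3.14, 3.14, 3.14].

INTERFACE

Orientations are given as [roll, pitch, yaw] about the fixed x, y, z axes, in that order (R = Rz(yaw) Ry(pitch) Rx(roll)).
In Python, from plant import get_obs, capture, get_calibration, finish_job, silhouettes, landmark_of gives the robot as it stands.
- The arm moves only by the tool send_rows, never from a script. Its arguments are lists of equal length, an entry for each row: "rot": the turn, a rotation vector about the world's x, y, z in units of 45 degrees (1.0 is 45 degrees), a list of three; "dp": the shift along the world's x, y, z in units of 0.2 m (1.0 is 0.2 m), a list of three; "jaw": the opening, from 0 (shut) to 1 (fully open). A call has 1 to 10 rows; each row is the pose to reach, as a shift and turn from the pose commanded when the call began; what a row does not reach only later rows make up. A row lasts 1/12 s, in which the tool goes at most 41.7 mm and 7.16 degrees, less where a joint would pass 70% of its speed; a pose out of reach is approached as far as the arm can. A call with a number of a shift or a turn outside -1 to 1 is refused whole. A call with a gripper value outside its range is refused whole. The fingers move at their own pace and stop on an object; "squeeze" is the grip in N (left out, the last holds). Time passes only in rows, so rows that repeat a pose let the fingers close. It gives the time, the measured TCP pose, the force, the opening and the grip force at its end, in the units of the state.
- get_obs(): the state, without advancing time (a new reading comes with each control period).
- capture(name): name is "scene" or "top" or "wrist"; returns (picture, depth): 384x512x3 uint8, blue, green, red; 384x512 float32, m along the optical axis (not along the pixel's ray), 0 where there is no reading.
- get_calibration(name): a dict with "mtx" (3x3 intrinsics, pixels), "k1" (the pictures are not rectified: a ray, as slopes to the right and down, at radius r is drawn at 1 + k1 r^2 times it, then the intrinsics apply), "R" (3x3) and "t" (3): a world point X has camera coordinates R X + t. Camera axes: x right, y down, z forward; pixel columns grow to the right and rows downward; lengths in m; the calibration is good to about 2 mm. A picture is of the moment at which its call begins: read the wrist's pose just before it. get_calibration takes no time and is no camera call; for the wrist camera it gives the pose at the moment of the call.
- finish_job(): hands the job in; it is judged then, once.
Trained networks look in the newest picture that a camera, given by its name, has taken for a name from the list of things; names that differ only in an ending like _2 or _b are one class to them, and where a whole thing is asked for, a point or a joint stands for the part that bears it (a point fixed in the world has none). Each returns a list of dicts, best first, with "conf" (0 to 1); they miss things now and then, are a little off and sometimes report something else, mostly with a low value. They report only what shows in the picture. A call takes as long as a camera call.
- silhouettes(camera, target): "mask" (384x512 bool, what is visible of it) and "extent" ([centre column, centre row, width, height] in pixels, round what is visible of it).
- landmark_of(camera, target): "pixel" ([column, row] in pixels: a listed point, or the origin of a listed thing).
The state is a dict: "time": time; "q": joint angles; "joint_velocities": joint speeds; "joint_torque": joint torques, N m; "tcp_pos": TCP position; "tcp_rot": TCP orientation; "wrist_force": force on the tool from outside, world axes, zero at the start; "wrist_torque": the same for the moment, N m; "opening": finger opening in m; "grip_force": force on a finger pad.
Only numpy, scipy, OpenCV 4.12 (cv2) and the standard library are available. Lean on these libraries where they do the work, as an engineer would, in place of code of your own. Each camera call takes 0.05 s, during which the arm holds its last target. There are 200 camera calls.

## Working session

There is one attempt and no reset: what is moved stays moved. The work goes in short steps, Python scripts to look and compute and a tool call to move; the robot and the scene stay as the last step left them, time stands still between calls to the robot, and variables do not carry over. Pictures are saved under pics/ and viewed, at most 10 in all, crops included, and the job is handed in when it is done.

Besides the shell and the picture viewer there is one more tool, called after "Request:" by a JSON object that holds its "method" and its "body", one argument or row to a line. send_rows: Moves the arm, as the interface text tells. Its arguments: {"type":"object","properties":{"rot":{"type":"array"},"dp":{"type":"array"},"jaw":{"type":"array"},"squeeze":{"type":"number"}},"required":["rot","dp","jaw"]}

```bash
mkdir -p pics; cat > h.py <<'E'
import numpy as np, cv2
from plant import *
def ray(cal,px):
    K=np.array(cal["mtx"]);d=np.array([(px[0]-K[0,2])/K[0,0],(px[1]-K[1,2])/K[1,1]]);u=d.copy()
    for _ in range(20): u=d/(1+cal["k1"]*(u@u))
    return np.array([u[0],u[1],1.])
def at_z(cal,px,z):
    R=np.array(cal["R"]);t=np.array(cal["t"]);c=-R.T@t;v=R.T@ray(cal,px)
    return c+v*(z-c[2])/v[2]
def proj(cal,X):
    R=np.array(cal["R"]);t=np.array(cal["t"]);K=np.array(cal["mtx"]);p=R@np.array(X)+t;u=p[:2]/p[2];u=u*(1+cal["k1"]*(u@u))
    return np.array([K[0,0]*u[0]+K[0,2],K[1,1]*u[1]+K[1,2]])
E
python3 - <<'E'
from h import *
print(get_obs())
ims=[]
for c in ["scene","top"]:
    im,d=capture(c);cal=get_calibration(c);cv2.imwrite(f"pics/{c}0.png",im);ims.append(im)
    print(c,-np.array(cal["R"]).T@cal["t"])
    for n,z in [("nut_grip",.083),("open_mixer",0),("pinned_mixer",0)]:
        for r in landmark_of(c,n)[:3]: print(n,r["conf"],r["pixel"],at_z(cal,r["pixel"],z))
    for r in silhouettes(c,"spindle_nut")[:3]: print("nut",r["conf"],r["extent"])
cv2.imwrite("pics/a.png",cv2.resize(np.vstack(ims),(512,768))[:] if 0 else cv2.resize(np.hstack(ims),(800,300)))
E
```

```text
{'time': 0.0, 'q': array([ 1.19822379,  0.62931827,  0.03842618,  1.51835512, -0.02697289,
        0.99626626, -0.01998331]), 'joint_velocities': array([ 0.00029122, -0.00196819, -0.00069594,  0.00017182,  0.0011752 ,
        0.00269679,  0.00012899]), 'joint_torque': array([ 9.65020627e-04, -5.49729395e+01,  1.14403937e+00, -1.86634451e+01,
       -5.21927979e-02,  2.38955050e-02,  1.63351669e-04]), 'tcp_pos': array([ 0.1961322 , -0.61905614,  0.22337597]), 'tcp_rot': array([-3.13976359e+00,  3.56608714e-05,  3.06817067e-01]), 'wrist_force': array([-0.97838252,  0.01223675,  0.36692956]), 'wrist_torque': array([ 0.03694927, -0.0034737 ,  0.01722774]), 'grip_force': 0.0, 'opening': 0.09373757812994019}
scene [0.04622462 0.4327435  0.60432588]
nut_grip 0.86 [301.4, 167.6] [ 0.449584   -0.27196362  0.083     ]
open_mixer 0.85 [299.3, 196.8] [ 0.4489265  -0.27362663  0.        ]
pinned_mixer 0.93 [207.7, 255.6] [0.48543315 0.00550904 0.        ]
nut 0.59 [299.5, 171.6, 29.7, 24.5]
top [ 0.35100649 -0.09025381  1.01371132]
nut_grip 0.79 [335.0, 209.8] [ 0.4447763  -0.26474273  0.083     ]
open_mixer 0.69 [326.3, 214.9] [ 0.44211967 -0.26233873  0.        ]
pinned_mixer 0.83 [195.5, 185.2] [0.49577079 0.00802656 0.        ]
nut 0.67 [336.5, 211.2, 32.4, 33.1]
```

View pics/top0.png

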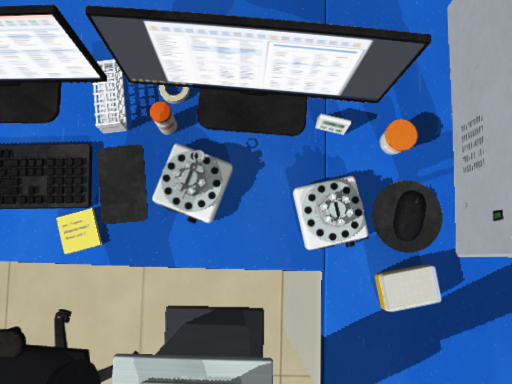

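View pics/scene0.png

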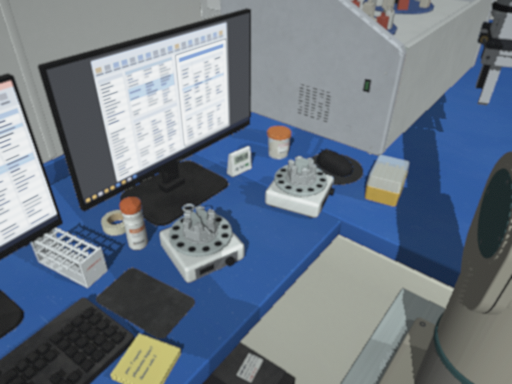

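The open mixer (no pin) is the one near (0.447, -0.267), at about (335,210) in the top view and (300,180) in the scene view. The pinned one is at (195,180) in the top view. I'll move in close to the arm, clear of the big box on the right.

Request:
{"method": "send_rows", "body": {
  "rot": [
    [0,0,0],
    [0,0,0],
    [0,0,0],
    [0,0,0],
    [0,0,0],
    [0,0,0],
    [0,0,0],
    [0,0,0],
    [0,0,0],
    [0,0,0]
  ],
  "dp": [
    [0,0.2,0.05],
    [0,0.4,0.1],
    [0,0.6,0.1],
    [0.05,0.8,0.1],
    [0.2,0.95,0.1],
    [0.4,1,0.1],
    [0.6,1,0.1],
    [0.8,1,0.1],
    [0.95,1,0.1],
    [1,1,0.1]
  ],
  "jaw": [1,1,1,1,1,1,1,1,1,1]
}}

```text
time: 1.33
tcp_pos: [0.4024, -0.418, 0.2443]
tcp_rot: [3.14, -0.004, 0.313]
wrist_force: [-0.4, 0.8, -0.6]
opening: 0.0941
grip_force: 0.0
```

Request:
{"method": "send_rows", "body": {
  "rot": [
    [0,0,0],
    [0,0,0],
    [0,0,0],
    [0,0,0],
    [0,0,0]
  ],
  "dp": [
    [0,0.2,0],
    [0,0.4,0],
    [0.1,0.6,0],
    [0.2,0.7,0],
    [0.2,0.7,0]
  ],
  "jaw": [1,1,1,1,1]
}}

```text
time: 1.75
tcp_pos: [0.4402, -0.2735, 0.2447]
tcp_rot: [-3.14, -0.004, 0.316]
wrist_force: [0.2, 0.5, 0.5]
opening: 0.094
grip_force: 0.0
```

```bash
python3 - <<'E'
from h import *
o=get_obs();print(o["time"],o["tcp_pos"],o["tcp_rot"],o["q"])
cal=get_calibration("wrist");im,d=capture("wrist");cv2.imwrite("pics/w0.png",im)
print(-np.array(cal["R"]).T@cal["t"],np.array(cal["R"]))
for n,z in [("nut_grip",.083),("open_mixer",0)]:
    for r in landmark_of("wrist",n)[:3]: print(n,r["conf"],r["pixel"],at_z(cal,r["pixel"],z))
for r in silhouettes("wrist","spindle_nut")[:3]: print("nut",r["conf"],r["extent"])
E
```

```text
1.75 [ 0.44020622 -0.27350114  0.24466162] [-3.13968864 -0.0038338   0.31595785] [ 0.51662939  0.41430358 -0.01694809  1.85697534  0.00356625  0.86913442
 -0.756016  ]
[ 0.52030647 -0.24860586  0.40614014] [[ 0.30964329 -0.95085157 -0.00152424]
 [-0.9115298  -0.29729369  0.28413005]
 [-0.27061865 -0.08658958 -0.95878454]]
nut_grip 0.77 [250.8, 180.7] [ 0.44568123 -0.26837095  0.083     ]
open_mixer 0.75 [250.5, 163.6] [ 0.4498297  -0.26549436  0.        ]
nut 0.94 [250.4, 182.1, 48.5, 62.6]
```

View pics/w0.png

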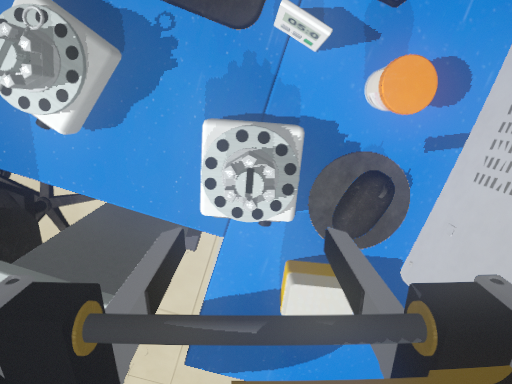

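The wrist view shows the open mixer at (250,170), with the spindle groove (dark slit) at (250,182) and no pin. The pinned mixer, with its ring, is at the upper left. Next I'll measure the angles from rectified views.

```bash
cat >> h.py <<'E'
def ortho(im,cal,c,z,half,N=400):
    # col grows with -y, row grows with -x (like the top view)
    s=np.linspace(-half,half,N);Y,X=np.meshgrid(c[1]-s,c[0]-s)
    R=np.array(cal["R"]);t=np.array(cal["t"]);K=np.array(cal["mtx"])
    p=np.stack([X,Y,np.full_like(X,z)],-1)@R.T+t;u=p[...,:2]/p[...,2:];u=u*(1+cal["k1"]*(u**2).sum(-1,keepdims=True))
    return cv2.remap(im,(K[0,0]*u[...,0]+K[0,2]).astype(np.float32),(K[1,1]*u[...,1]+K[1,2]).astype(np.float32),cv2.INTER_CUBIC)
E
python3 - <<'E'
from h import *
cal=get_calibration("wrist");im,d=capture("wrist")
c=[.4457,-.2675]
a=ortho(im,cal,c,.101,.045);b=ortho(im,cal,c,.046,.1)
cv2.imwrite("pics/o1.png",np.hstack([a,b]))
for cam in ["wrist","top"]:
    im,d=capture(cam);cal=get_calibration(cam)
    for r in silhouettes(cam,"open_mixer")[:1]:
        m=r["mask"].astype(np.uint8)*255
        o=ortho(m,cal,c,.04,.12);cnt=max(cv2.findContours((o>127).astype(np.uint8),0,2)[0],key=cv2.contourArea)
        rc=cv2.minAreaRect(cnt);k=.24/399
        print(cam,r["conf"],"centre",c[0]-(rc[0][1]*k-.12),c[1]-(rc[0][0]*k-.12),np.array(rc[1])*k,rc[2])
E
```

```text
wrist 0.72 centre 0.44188747797227446 -0.2675747107025376 [0.13667059 0.12761221] 76.18497467041016
top 0.81 centre 0.4399673394913064 -0.26359105160361845 [0.13930832 0.13218539] 76.13031005859375
```

View pics/o1.png

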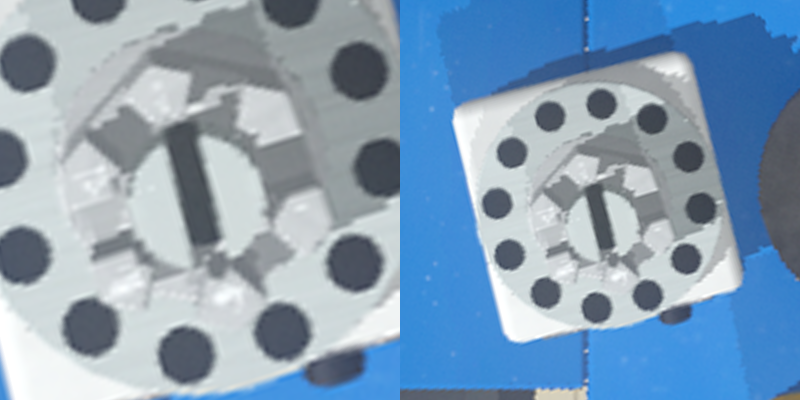

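Mixer yaw is about 13° and the nut's slots are at about 49° (mod 60), so the remaining turn is about 36° clockwise. The gripper's closing line is at 108°, which already nearly matches a pair of flats (109°). Next I'll refine the numbers.

```bash
cat > meas.py <<'E'
from h import *
def measure(c,tag=None,cam="wrist"):
    cal=get_calibration(cam);im,d=capture(cam)
    g=cv2.cvtColor(ortho(im,cal,c,.103,.02),cv2.COLOR_BGR2GRAY);k=.04/399
    m=(g<100).astype(np.uint8);n,l,s,ce=cv2.connectedComponentsWithStats(m)
    j=min(range(1,n),key=lambda i:np.hypot(*(ce[i]-199.5)) if s[i,4]>1500 else 1e9)
    ys,xs=np.where(l==j);P=np.c_[xs,ys].astype(np.float32)
    rc=cv2.minAreaRect(P);v=np.linalg.svd(P-P.mean(0),full_matrices=False)[2][0]
    v=v*np.sign(-v[1]);print("groove yaw PCA",np.degrees(np.arctan2(-v[0],-v[1])),"rect",rc[2],np.array(rc[1])*k*1e3,"centre",c[0]-(rc[0][1]*k-.02),c[1]-(rc[0][0]*k-.02))
    # housing outline: bright, not blue
    o=ortho(im,cal,c,.046,.1);hs=cv2.cvtColor(o,cv2.COLOR_BGR2HSV)
    w=((hs[...,1]<60)&(hs[...,2]>90)).astype(np.uint8);w=cv2.morphologyEx(w,cv2.MORPH_CLOSE,np.ones((31,31)));w=cv2.morphologyEx(w,cv2.MORPH_OPEN,np.ones((41,41)))
    cnt=max(cv2.findContours(w,0,2)[0],key=cv2.contourArea);r2=cv2.minAreaRect(cnt);k2=.2/399
    print("housing",r2[2],np.array(r2[1])*k2*1e3,"centre",c[0]-(r2[0][1]*k2-.1),c[1]-(r2[0][0]*k2-.1))
    if tag:
        a=ortho(im,cal,c,.0995,.04);cv2.imwrite(f"pics/{tag}.png",a)
E
python3 -c "
from meas import *
measure([.4475,-.2675])
measure([.4475,-.2675],cam='top')"
```

```text
groove yaw PCA 13.050664 rect 77.47119140625 [27.52135772  7.16577439] centre 0.4497609441083177 -0.2657945584175282
housing 75.96376037597656 [135.67406982 129.83863467] centre 0.4458045764435503 -0.2694902661928258
groove yaw PCA -89.39473 rect 90.0 [40. 40.] centre 0.4475 -0.2675
housing 77.27564239501953 [127.44058021  70.58126885] centre 0.43608706825657895 -0.23328352313890194
```

Request:
{"method": "send_rows", "body": {
  "rot": [
    [0,0,0.03],
    [0,0,0.03],
    [0,0,0.03],
    [0,0,0.03],
    [0,0,0.03]
  ],
  "dp": [
    [0.03,0.03,-0.1],
    [0.035,0.03,-0.25],
    [0.035,0.03,-0.4],
    [0.035,0.03,-0.5],
    [0.035,0.03,-0.5]
  ],
  "jaw": [1,1,1,1,1]
}}

```text
time: 2.72
tcp_pos: [0.4407, -0.2723, 0.1407]
tcp_rot: [-3.136, 0.005, 0.33]
wrist_force: [0.3, -0.8, 0.3]
opening: 0.0939
grip_force: 0.0
```

```bash
python3 - <<'E'
from meas import *
o=get_obs();print(o["time"],o["tcp_pos"],np.degrees(o["tcp_rot"]))
measure([.448,-.267],"o2")
cal=get_calibration("wrist");im,_=capture("wrist");cv2.imwrite("pics/w1.png",im)
for r in landmark_of("wrist","nut_grip")[:2]: print(r["conf"],at_z(cal,r["pixel"],.083))
a=cv2.imread("pics/o2.png");cv2.imwrite("pics/v2.png",np.hstack([a,cv2.resize(im,(400,300))[:, :] if 0 else cv2.copyMakeBorder(cv2.resize(im,(400,300)),0,100,0,0,0)]))
E
```

```text
2.7167 [ 0.44070734 -0.27233127  0.14071552] [-179.67282381    0.29113154   18.91991098]
groove yaw PCA 13.198635 rect 75.96376037597656 [26.86735454  7.46450477] centre 0.45232257095375156 -0.2649419144173911
housing 90.0 [169.4235589 200.       ] centre 0.4327117794486216 -0.267
```

View pics/v2.png

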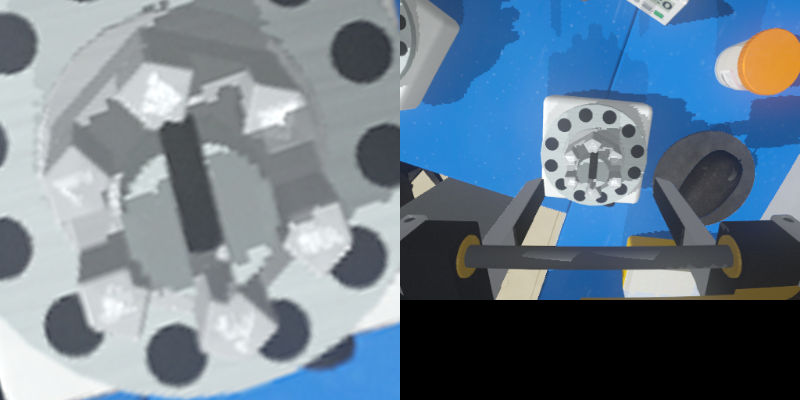

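The closer view puts the nut axis near (0.447, -0.2665) and the merlons at 19.2° mod 60, so the flats line is at 109.2°. The groove is at about 13.2°. I'll go down to grip height and re-check the pose before closing.

Request:
{"method": "send_rows", "body": {
  "rot": [
    [0,0,0],
    [0,0,0],
    [0,0,0],
    [0,0,0]
  ],
  "dp": [
    [0.03,0.03,0],
    [0.03,0.03,-0.12],
    [0.03,0.03,-0.2],
    [0.03,0.03,-0.2]
  ],
  "jaw": [1,1,1,1]
}}

```text
time: 3.2
tcp_pos: [0.4492, -0.2666, 0.1034]
tcp_rot: [-3.14, 0.001, 0.331]
wrist_force: [0.4, 0.2, -0.2]
opening: 0.0939
grip_force: 0.0
```

Request:
{"method": "send_rows", "body": {
  "rot": [
    [0,0,0]
  ],
  "dp": [
    [0,0,0]
  ],
  "jaw": [1]
}}

```text
time: 3.28
tcp_pos: [0.45, -0.2674, 0.105]
tcp_rot: [3.141, -0.001, 0.331]
wrist_force: [-0.6, -0.6, -0.4]
opening: 0.0936
grip_force: 0.0
```

Request:
{"method": "send_rows", "body": {
  "rot": [
    [0,0,0]
  ],
  "dp": [
    [0,0,0]
  ],
  "jaw": [1]
}}

```text
time: 3.37
tcp_pos: [0.4505, -0.2679, 0.1057]
tcp_rot: [3.14, -0.002, 0.33]
wrist_force: [0.8, 1.0, -0.7]
opening: 0.094
grip_force: 0.0
```

Request:
{"method": "send_rows", "body": {
  "rot": [
    [0,0,0],
    [0,0,0],
    [0,0,0],
    [0,0,0]
  ],
  "dp": [
    [-0.015,0.005,-0.06],
    [-0.015,0.005,-0.11],
    [-0.015,0.005,-0.11],
    [-0.015,0.005,-0.11]
  ],
  "jaw": [1,1,1,1]
}}

```text
time: 3.7
tcp_pos: [0.4465, -0.2667, 0.0825]
tcp_rot: [-3.142, -0.0, 0.33]
wrist_force: [0.5, -0.1, 0.5]
opening: 0.0944
grip_force: 0.0
```

Request:
{"method": "send_rows", "body": {
  "rot": [
    [0,0,0],
    [0,0,0]
  ],
  "dp": [
    [0,0,0],
    [0,0,0]
  ],
  "jaw": [0.75,0.68],
  "squeeze": 15
}}

```text
time: 3.87
tcp_pos: [0.4468, -0.2669, 0.0828]
tcp_rot: [3.141, -0.001, 0.33]
wrist_force: [0.4, 1.0, 0.4]
opening: 0.0841
grip_force: 0.0
```

```bash
python3 - <<'E'
from h import *
o=get_obs();print({k:np.round(o[k],4) for k in("time","tcp_pos","tcp_rot","wrist_force","wrist_torque","opening","grip_force")})
im,_=capture("wrist");cv2.imwrite("pics/w2.png",im)
E
```

```text
{'time': np.float64(3.8667), 'tcp_pos': array([ 0.4468, -0.2669,  0.0828]), 'tcp_rot': array([ 3.1408e+00, -8.0000e-04,  3.3030e-01]), 'wrist_force': array([0.4209, 1.0076, 0.3982]), 'wrist_torque': array([0.0063, 0.0471, 0.0386]), 'opening': np.float64(0.0841), 'grip_force': np.float64(0.0)}
```

View pics/w2.png

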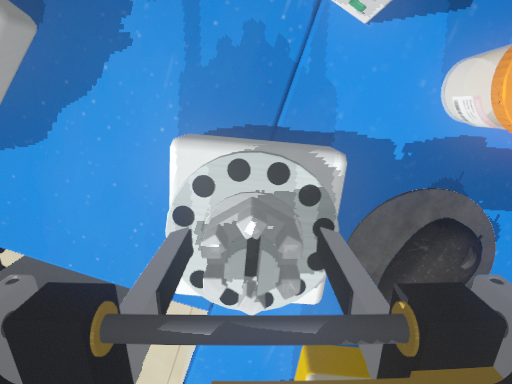

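The fingers straddle the nut, centred on it at about (255,245). I'll close gently and watch the forces.

Request:
{"method": "send_rows", "body": {
  "rot": [
    [0,0,0],
    [0,0,0],
    [0,0,0],
    [0,0,0],
    [0,0,0],
    [0,0,0],
    [0,0,0]
  ],
  "dp": [
    [0,0,0.005],
    [0,0,0.005],
    [0,0,0.005],
    [0,0,0.005],
    [0,0,0.005],
    [0,0,0.005],
    [0,0,0.005]
  ],
  "jaw": [0.6,0.5,0.5,0.5,0.5,0.5,0.5],
  "squeeze": 15
}}

```text
time: 4.5
tcp_pos: [0.446, -0.2656, 0.0834]
tcp_rot: [-3.14, 0.0, 0.331]
wrist_force: [-0.7, 4.6, 4.7]
opening: 0.0559
grip_force: 15.0
```

```bash
python3 - <<'E'
from h import *
o=get_obs();print({k:np.round(o[k],4) for k in("time","tcp_pos","tcp_rot","wrist_force","wrist_torque","opening","grip_force")})
E
```

```text
{'time': np.float64(4.5), 'tcp_pos': array([ 0.446 , -0.2656,  0.0834]), 'tcp_rot': array([-3.140e+00,  3.000e-04,  3.305e-01]), 'wrist_force': array([-0.6647,  4.6013,  4.7127]), 'wrist_torque': array([ 1.1489,  0.3758, -0.1982]), 'opening': np.float64(0.0559), 'grip_force': np.float64(15.0083)}
```

Firm on the flats at 55.9 mm. I'll squeeze harder and turn clockwise, aiming for a tool yaw of -16.8° (-0.293 rad).

Request:
{"method": "send_rows", "body": {
  "rot": [
    [0,0,0],
    [0,0,0],
    [0,0,-0.08],
    [0,0,-0.18],
    [0,0,-0.28],
    [0,0,-0.38],
    [0,0,-0.48],
    [0,0,-0.58],
    [0,0,-0.66],
    [0,0,-0.7]
  ],
  "dp": [
    [0,0.005,0],
    [0,0.005,0],
    [0,0.005,0],
    [0,0.005,0],
    [0,0.005,0],
    [0,0.005,0],
    [0,0.005,0],
    [0,0.005,0],
    [0,0.005,0],
    [0,0.005,0]
  ],
  "jaw": [0.5,0.5,0.5,0.5,0.5,0.5,0.5,0.5,0.5,0.5],
  "squeeze": 45
}}

```text
time: 5.33
tcp_pos: [0.446, -0.266, 0.0834]
tcp_rot: [3.141, 0.0, -0.221]
wrist_force: [-2.7, 0.4, 4.8]
opening: 0.0555
grip_force: 45.0
```

Request:
{"method": "send_rows", "body": {
  "rot": [
    [0,0,0],
    [0,0,0],
    [0,0,0]
  ],
  "dp": [
    [0,0,0],
    [0,0,0],
    [0,0,0]
  ],
  "jaw": [0.5,0.5,0.5]
}}

```text
time: 5.58
tcp_pos: [0.4461, -0.266, 0.0834]
tcp_rot: [3.141, 0.0, -0.22]
wrist_force: [-2.0, 1.3, 5.0]
opening: 0.0554
grip_force: 45.0
```

```bash
python3 - <<'E'
from meas import *
o=get_obs();print({k:np.round(o[k],4) for k in("time","tcp_pos","tcp_rot","wrist_force","wrist_torque","opening","grip_force")})
cal=get_calibration("wrist");im,_=capture("wrist")
a=ortho(im,cal,[.4465,-.2660],.0995,.04);cv2.imwrite("pics/o3.png",np.hstack([a,cv2.copyMakeBorder(cv2.resize(im,(400,300)),0,100,0,0,0)]))
E
```

```text
{'time': np.float64(5.5833), 'tcp_pos': array([ 0.4461, -0.266 ,  0.0834]), 'tcp_rot': array([ 3.1415e+00,  1.0000e-04, -2.1950e-01]), 'wrist_force': array([-2.007 ,  1.3492,  5.0393]), 'wrist_torque': array([ 0.7081,  0.3774, -0.2238]), 'opening': np.float64(0.0554), 'grip_force': np.float64(45.0061)}
```

View pics/o3.png

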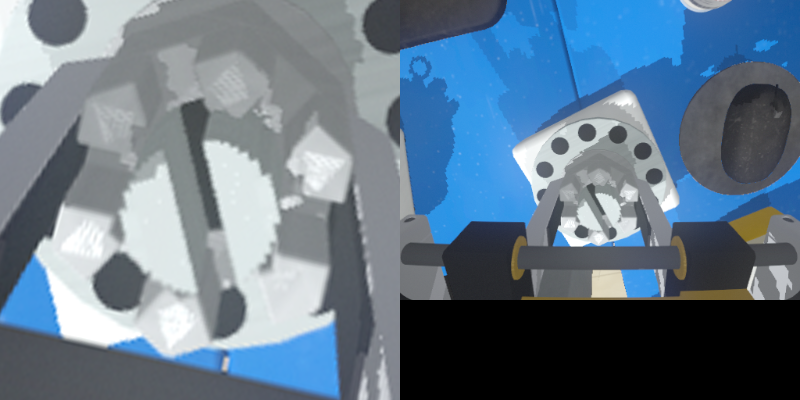

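The nut followed the jaws, and its top slot at about (178,72) is nearly in line with the groove. I'll turn the last 4.2°.

Request:
{"method": "send_rows", "body": {
  "rot": [
    [0,0,-0.04],
    [0,0,-0.08],
    [0,0,-0.094],
    [0,0,-0.094],
    [0,0,-0.094],
    [0,0,-0.094]
  ],
  "dp": [
    [0,0,0],
    [0,0,0],
    [0,0,0],
    [0,0,0],
    [0,0,0],
    [0,0,0]
  ],
  "jaw": [0.5,0.5,0.5,0.5,0.5,0.5]
}}

```text
time: 6.13
tcp_pos: [0.446, -0.266, 0.0834]
tcp_rot: [3.141, 0.0, -0.294]
wrist_force: [-2.1, 1.1, 5.0]
opening: 0.0561
grip_force: 45.0
```

Request:
{"method": "send_rows", "body": {
  "rot": [
    [0,0,0],
    [0,0,0],
    [0,0,0],
    [0,0,0],
    [0,0,0],
    [0,0,0]
  ],
  "dp": [
    [0,0,0],
    [0,0,0],
    [0,0,0],
    [0,0,0],
    [0,0,0],
    [0,0,0]
  ],
  "jaw": [0.7,0.9,1,1,1,1]
}}

```text
time: 6.63
tcp_pos: [0.4465, -0.2658, 0.0832]
tcp_rot: [3.141, -0.0, -0.293]
wrist_force: [0.2, 0.6, -0.8]
opening: 0.0918
grip_force: 0.0
```

Request:
{"method": "send_rows", "body": {
  "rot": [
    [0,0,0],
    [0,0,0],
    [0,0,0],
    [0,0,0],
    [0,0,0],
    [0,0,0],
    [0,0,0],
    [0,0,0],
    [0,0,0]
  ],
  "dp": [
    [0,0,0.1],
    [0,0,0.2],
    [-0.05,0.02,0.3],
    [-0.1,0.03,0.4],
    [-0.15,0.05,0.4],
    [-0.2,0.06,0.4],
    [-0.25,0.07,0.4],
    [-0.25,0.07,0.4],
    [-0.25,0.07,0.4]
  ],
  "jaw": [1,1,1,1,1,1,1,1,1]
}}

```text
time: 7.38
tcp_pos: [0.3957, -0.2516, 0.1628]
tcp_rot: [-3.141, 0.001, -0.294]
wrist_force: [0.5, 0.3, 0.2]
opening: 0.094
grip_force: 0.0
```

```bash
python3 - <<'E'
from meas import *
o=get_obs();print({k:np.round(o[k],4) for k in("time","tcp_pos","tcp_rot","wrist_force","opening","grip_force")})
measure([.4465,-.266],"o4")
im,_=capture("wrist");a=cv2.imread("pics/o4.png");cv2.imwrite("pics/v4.png",np.hstack([a,cv2.copyMakeBorder(cv2.resize(im,(400,300)),0,100,0,0,0)]))
E
```

```text
{'time': np.float64(7.3833), 'tcp_pos': array([ 0.3957, -0.2516,  0.1628]), 'tcp_rot': array([-3.1414e+00,  9.0000e-04, -2.9390e-01]), 'wrist_force': array([0.5073, 0.3403, 0.2489]), 'opening': np.float64(0.094), 'grip_force': np.float64(0.0)}
groove yaw PCA 13.635619 rect 78.26142883300781 [26.57678437  6.98805424] centre 0.44801784490523183 -0.2667632759878211
housing 76.17134857177734 [131.13100439 132.35156984] centre 0.44298132324218753 -0.26973483911194
```

View pics/v4.png

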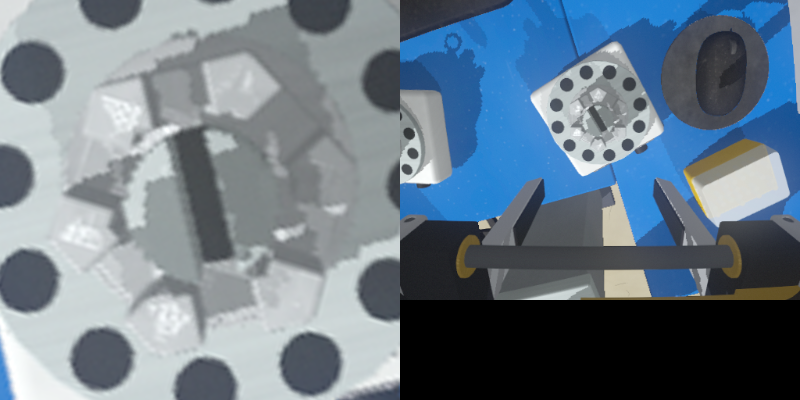

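The wrist view shows the opposite slots at about (177,95) and (230,292) in line with the groove running (182,130)–(215,262). The slots are at about 13°, the groove at about 13.5°, and the gripper is clear.

```bash
python3 -c "
from plant import *
print(finish_job())"
```

```text
the job is handed in; nothing more can be done
None
```

I tightened the nut on the mixer without a pin about 36° clockwise, until its first slot lined up with the spindle groove to within about 1° by camera. I then let go and handed the job in with the gripper clear; the pinned mixer was not touched.

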